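# Fit the buffing spindle and hold the belt tensioner back

## Task

Lift the spindle off its wooden rest and lay it into the two V saddles of the dark green buffing head, pulley on the side of the red tensioner arm, so that it sits level in both saddles. Then push the sprung tensioner arm back by its hand bar, past the click of its pawl and on to its stop, and finish while still holding it pressed back there, so that I can slip the new belt on. Leave the other things on the table where they are.

Things in the scene. Friction and masses are not known exactly. Their poses are not given: they have to be found in the camera images.
- buffing_head: Dark green belt-driven buffing head, fixed, base plate 262 x 300 mm. Origin on the table under the middle between its two saddles; y along the spindle's seat, -y being the belt side (motor pulley, red tensioner arm); x from the saddles to the grey motor behind them (x = 32 to 118 mm, top at z = 117 mm). Between the columns, under the shaft, it is free from z = 34 mm up.
- saddle_mid (a point): Where the middle of the seated shaft belongs: 170 mm above the buffing head's origin, same axes. Two columns at y = +/-60 mm (24 mm thick along y, 56 mm along x, 96 mm apart inside) carry open, bronze-lined 90-degree V saddles: mouth 38 mm wide, horns 8 mm above the seated shaft's axis.
- spindle_mid (a point): Middle of the loose spindle, on its axis, near its centre of mass; grip here. Steel shaft 16 mm in diameter, 250 mm long along its own y, 0.5 to 0.8 kg. Dark collars, 26 mm in diameter, at y = +/-35 to 43 mm: 70 mm bare shaft between; seated, they lie inside the columns with 5 mm play at each end. It may be turned about its own y. Starts level in the wooden rest, axis at z = 60 mm.
- spindle_pulley (a point): Middle of the aluminium V pulley (50 mm in diameter, 18 mm wide) on the spindle, on its axis, 105 mm from the spindle's middle towards its -y end; this end starts nearer to the robot. At y = +87 to 107 mm, the other end, sits a grey abrasive wheel, 70 mm in diameter. Axes as the spindle's.
- spindle_rest: Low wooden rest fixed to the table: board 100 x 190 x 14 mm with two V-notched uprights at y = +/-62 mm, 15 mm thick, 62 mm wide, tops at z = 67 mm. Origin on the table under its middle, y along the spindle lying in it. Between the uprights the fingers have free room down to z = 14 mm.
- tensioner (a joint): Angle of the red sprung tensioner arm, rad: 0 at its front rest; grows as its top is pushed back, towards the machine's +x; stop at 0.42 (fully back means 0.37 or more). The spring resists at the hand bar with 4 N at 0, 8 N at the stop, and up to 3 N more as the pawl rides up the tooth. Let go past the click, it springs back only to about 0.28, where the pawl catches it.
- push_bar (a point): Middle of the black hand bar at the top of the tensioner arm: round, 22 mm in diameter, 68 mm long, parallel to the machine's y; moves with the arm. In the machine's frame at rest x = 65, y = -136, z = 266 mm; swings about the pivot (221 mm away) to x = 157, z = 271 mm at the stop. The space in front of it (machine -x), down to the pulley's top at z = 195 mm, is free.
- tension_pivot (a point): Point on the tensioner arm's hinge line (parallel to the machine's y), in the plane of the arm: x = 122, y = -136, z = 52 mm in the machine's frame.
- pawl (a joint): Travel in m of the small steel pawl slider before the arm's ratchet sector: 0 when sprung home. The tooth on the sector pushes it back by about 5 mm as the tensioner arm goes from 0.1 to 0.29 rad; then it snaps home behind the tooth (the click).
- tape_roll: Roll of masking tape, bystander, 98 x 100 x 24 mm; origin at the centre of its underside.
- wax_box: Wax tin with a red lid, bystander, 67 x 95 x 28 mm; origin at the centre of its underside.
- tan_block: Tan sanding block, bystander, 51 x 89 x 41 mm; origin at the centre of its underside.
- bottle: White squeeze bottle, bystander, 78 x 77 x 216 mm; origin at the centre of its underside.

How it is judged (in metres and radians):
On the way, in this order (a step that is already met when the one before it is completed fails the run):
1. the spindle lies level in both saddles, pulley on the tensioner side, and is let go (x of spindle_mid in the frame of buffing_head between -0.004 and 0.004 m and y of spindle_mid in the frame of buffing_head between -0.009 and 0.009 m and z of spindle_mid in the frame of buffing_head between 0.166 and 0.174 m and angle between the y axis of spindle_mid and the y axis of buffing_head, either way round below 0.035 rad and y of spindle_pulley in the frame of buffing_head below -0.08 m and contact force between each of the fingers, the arm and spindle below 0.1 N and linear speed of spindle below 0.02 m/s), for 0.3 s.
2. the tensioner arm is pushed back past the click (the pawl has dropped in behind the tooth) to its stop (value of joint tensioner above 0.365 rad and value of joint pawl below 0.0015 m), for 0.2 s.
At the end, for the whole second after the job is handed in: Ends holding: the robot presses the tensioner arm (2 N or more) at 0.365 rad or beyond, pawl home within 1.5 mm. The spindle lies let go in both saddles, pulley on the tensioner side: 4 mm across and in height, 9 mm along, in line within 0.035 rad (all of step 1 and all of step 2 and contact force between any of the fingers, the arm and tensioner above 2 N); the arm keeps its last pose, push and grip.
It fails at once if a bystander was moved by more than 3 cm (distance of any of tape_roll, wax_box, tan_block, bottle from where it was at the start of the episode above 0.03 m).
It also fails if it takes over 58 s, if anything falls off the work surface, if the arm or the gripper's body presses on something with over 40 N, if the wrist force passes 120 N, or if a joint passes its speed limit or range.

## Robot

A 7-joint arm with a two-finger parallel gripper is mounted at the origin on the work surface; the furniture and walls round the work are solid. World frame = base frame: x ahead of the robot, y to its left, z up, the work surface at z = 0. Lengths are in mm, angles in rad, forces in N, time in s.
With the tool pointing down it reaches from about 400 to 875 mm from the base axis. Payload 4.4 kg.
Tool frame: the origin (TCP) lies where the fingers leave the gripper's body, on its centre line; the fingertips stand arm.tip_extent ahead of it and the grasp point (between the pads) lies 54 mm ahead of it (arm.tip_extent is the distance from the TCP to the fingertips, in mm); z points along the fingers, y is the line along which they close (so a half turn about z gives the same grasp; the last joint's range is limited). The gripper opens to 85 mm and grips with 20 to 120 N. Pads are 22 mm wide; open, the fingers measure 114 mm over their backs; the gripper's body (76 mm by 85 mm) begins 54 mm behind the grasp point. The pads swing forward as they close: fully open they stand 13 mm farther back than shut.
Start: joints at [-1.231, 0.628, 0.038, 1.517, -0.027, 0.996, -0.02], TCP at [256.57, 597.234, 303.913] pointing down, gripper open.
Joint ranges: [-3.06, 3.06], [-0.37, 2.12], [-1.25, 1.32], [0.18, 2.47], [-1.1, 4.24], [0.23, 1.98], [-2.94, 2.94]. Speed limits (rad/s): [2.57, 2.57, 3.14, 3.14, 3.14, 3.14, 3.14].

## Interface

Orientations are given as a unit quaternion [x, y, z, w].
In Python, from workcell import arm, vision, nets gives the robot as it stands.
- The arm moves only by the tool apply_moves, never from a script. Its argument "commands" is a list of rows, each a list of 2 entries, a list of its own where there are three numbers: the shift along the tool's x, y, z in cm, then the turn, a rotation vector about the tool's x, y, z in rad. A call has 1 to 5 rows; each row is the pose to reach, as a shift and turn from the pose commanded when the call began, along the tool's axes at that moment; what a row does not reach only later rows make up. A row lasts 1/12 s, in which the tool goes at most 41.7 mm and 7.16 degrees, less where a joint would pass 70% of its speed; a pose out of reach is approached as far as the arm can. A call with a gripper value outside its range is refused whole. "jaw" is the opening in per cent of the stroke, from 0 (shut) to 100 (fully open), set as the call begins (left out, the last holds). The fingers move at their own pace and stop on an object; "force" is the grip in N (left out, the last holds). Time passes only in rows, so rows that repeat a pose let the fingers close. It gives the time, the measured TCP pose, the force, the opening and the grip force at its end, in the units of the state.
- arm.get_obs(): the state, without advancing time (a new reading comes with each control period).
- vision.capture(name): name is "scene" or "top" or "wrist"; returns a dict with "frame" (420x560x3 uint8, red, green, blue), "intrinsics" (3x3 intrinsics, pixels), "position" and "attitude" of the camera in the world; the wrist camera has in their place "T_tool_cam" (4x4, takes a point from camera to tool coordinates, whose origin is the TCP and whose axes are the flange's). Camera axes: x right, y up, looking along -z (the intrinsics and any distortion apply to the point x, -y, -z); pixel columns grow to the right and rows downward; lengths in mm; the calibration is good to about 2 mm. A picture is of the moment at which its call begins: read the wrist's pose just before it. There is no depth.
- arm.close_job(): hands the job in; it is judged then, once.
Trained networks look in the newest picture that a camera, given by its name, has taken for a name from the list of things; names that differ only in an ending like _2 or _b are one class to them, and where a whole thing is asked for, a point or a joint stands for the part that bears it (a point fixed in the world has none). Each returns a list of dicts, best first, with "conf" (0 to 1); they miss things now and then, are a little off and sometimes report something else, mostly with a low value. They report only what shows in the picture. A call takes as long as a camera call.
- nets.spot_in(camera, target): "extent" ([centre column, centre row, width, height] as shares, 0 to 1, of the picture: columns of its width, rows of its height, round what is visible of it).
- nets.tip_of(camera, target): "location" ([column, row] as shares, 0 to 1, of the picture: columns of its width, rows of its height: a listed point, or the origin of a listed thing).
The state is a dict: "time_s": time; "joint_positions": joint angles; "dq": joint speeds; "joint_torque": joint torques, N m; "position": TCP position; "orientation": TCP orientation; "contact_force": force on the tool from outside, world axes, zero at the start; "wrist_torque": the same for the moment, N m; "grip_width": opening from 0.0 (shut) to 1.0 (fully open); "finger_force": force on a finger pad.
Only numpy, scipy, OpenCV 4.12 (cv2) and the standard library are available. Lean on these libraries where they do the work, as an engineer would, in place of code of your own. Each camera call takes 0.05 s, during which the arm holds its last target. There are 200 camera calls.

## Working session

There is one attempt and no reset: what is moved stays moved. The work goes in short steps, Python scripts to look and compute and a tool call to move; the robot and the scene stay as the last step left them, time stands still between calls to the robot, and variables do not carry over. Pictures are saved under pics/ and viewed, at most 12 in all, crops included, and the job is handed in when it is done.

Besides the shell and the picture viewer there is one more tool, called after ">>>" by a JSON object that holds its "fn" and its "kwargs". apply_moves: Moves the arm, as the interface text tells. Its arguments: {"type":"object","properties":{"commands":{"type":"array","items":{"type":"array"}},"jaw":{"type":"number"},"force":{"type":"number"}},"required":["commands"]}

```bash
ls; mkdir -p pics
cat > h.py <<'E'
import numpy as np, cv2
from workcell import arm, vision, nets
from scipy.spatial.transform import Rotation as R
def cap(n):
    o=arm.get_obs(); c=vision.capture(n)
    if n=="wrist":
        T=np.eye(4);T[:3,:3]=R.from_quat(o["orientation"]).as_matrix();T[:3,3]=o["position"]
        W=T@np.array(c["T_tool_cam"])
    else:
        W=np.eye(4);a=np.array(c["attitude"],float)
        W[:3,:3]=R.from_quat(a).as_matrix() if a.size==4 else a
        W[:3,3]=c["position"]
    return c["frame"],np.array(c["intrinsics"]),W
def ray(K,W,u,v):
    d=np.linalg.inv(K)@[u,v,1]; d=W[:3,:3]@(d*[1,-1,-1]); return W[:3,3],d
def atz(K,W,u,v,z):
    p,d=ray(K,W,u,v); return p+d*(z-p[2])/d[2]
def proj(K,W,P):
    q=W[:3,:3].T@(np.array(P)-W[:3,3]); q=K@(q*[1,-1,-1]); return q[:2]/q[2]
def tip(cam,t):
    return [(round(d["conf"],2),d["location"][0]*560,d["location"][1]*420) for d in nets.tip_of(cam,t)[:2]]
def tri(obs):
    A=np.zeros((3,3));b=np.zeros(3)
    for K,W,u,v in obs:
        p,d=ray(K,W,u,v);d/=np.linalg.norm(d);M=np.eye(3)-np.outer(d,d);A+=M;b+=M@p
    return np.linalg.solve(A,b)
def togo(P,Rt=None):
    "shift in tool axes, cm, to TCP target P; turn rotvec"
    o=arm.get_obs();r=R.from_quat(o["orientation"])
    s=r.inv().apply(np.array(P)-o["position"])/10
    return s, (r.inv()*Rt).as_rotvec() if Rt is not None else None
E
python3 - <<'E'
from h import *
o=arm.get_obs();print({k:np.round(v,3) for k,v in o.items()},arm.tip_extent)
C={}
for n in("scene","top"):
    C[n]=cap(n);cv2.imwrite(f"pics/{n}0.png",C[n][0][:,:,::-1]);print(n,C[n][1],C[n][2].round(2))
for t in["buffing_head","saddle_mid","spindle_mid","spindle_pulley","spindle_rest","push_bar","tension_pivot","tape_roll","wax_box","tan_block","bottle"]:
    ob=[]
    for n in C:
        r=tip(n,t);print(t,n,[tuple(np.round(x,2)) for x in r])
        if r: ob.append((C[n][1],C[n][2],r[0][1],r[0][2]))
    if len(ob)==2:
        P=tri(ob);print("   ",P.round(1),[ (proj(k,w,P)-[u,v]).round(1) for k,w,u,v in ob])
E
```

```text
pics
{'time_s': np.float64(0.0), 'joint_positions': array([-1.231,  0.629,  0.038,  1.518, -0.027,  0.996, -0.02 ]), 'dq': array([-0.001,  0.001,  0.001, -0.   ,  0.001,  0.001,  0.   ]), 'joint_torque': array([ 0.0000e+00, -5.6341e+01,  1.2270e+00, -1.9344e+01,  1.1000e-02,
        1.1000e-02, -0.0000e+00]), 'position': array([256.357, 596.76 , 302.992]), 'orientation': array([ 0.201,  0.979, -0.001, -0.   ]), 'contact_force': array([-0.404, -0.339, -0.46 ]), 'wrist_torque': array([-0.004,  0.082, -0.019]), 'finger_force': np.float64(0.0), 'grip_width': np.float64(1.002)} 72.6
scene [[404.27006705   0.         280.13440321]
 [  0.         404.27006705 210.43107436]
 [  0.           0.           1.        ]] [[ 4.7000e-01  3.8000e-01 -8.0000e-01 -4.3227e+02]
 [-8.8000e-01  2.1000e-01 -4.2000e-01 -5.5371e+02]
 [ 1.0000e-02  9.0000e-01  4.3000e-01  6.7927e+02]
 [ 0.0000e+00  0.0000e+00  0.0000e+00  1.0000e+00]]
top [[522.55170071   0.         282.70215311]
 [  0.         522.55170071 212.07195869]
 [  0.           0.           1.        ]] [[-0.00000e+00  9.90000e-01 -1.10000e-01  3.44
[... 2197 characters left out ...]
ne [(np.float64(0.54), np.float64(276.42), np.float64(215.08))]
wax_box top [(np.float64(0.76), np.float64(246.18), np.float64(132.8))]
    [786.   91.3  -5.8] [array([ 1.2, -0.1]), array([-1.2,  0.7])]
tan_block scene [(np.float64(0.62), np.float64(327.21), np.float64(338.02))]
tan_block top [(np.float64(0.67), np.float64(371.78), np.float64(296.98))]
    [ 267.1 -311.3   -9.2] [array([-3.1,  0.1]), array([ 2.2, -1. ])]
bottle scene [(np.float64(0.95), np.float64(406.11), np.float64(275.18)), (np.float64(0.35), np.float64(183.62), np.float64(217.52))]
bottle top [(np.float64(0.94), np.float64(410.98), np.float64(187.99))]
    [ 602.2 -431.     5.9] [array([ 0.7, -0.1]), array([-0.6,  0.2])]
```

View pics/scene0.png

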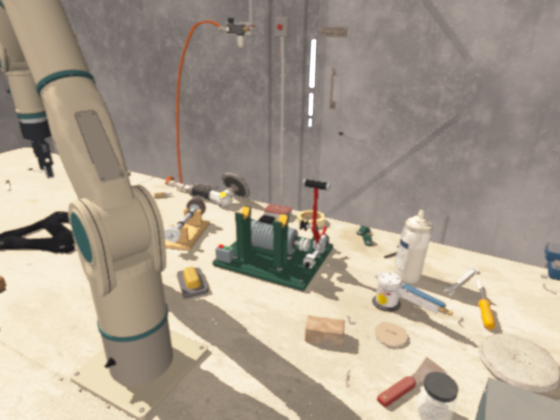

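View pics/top0.png

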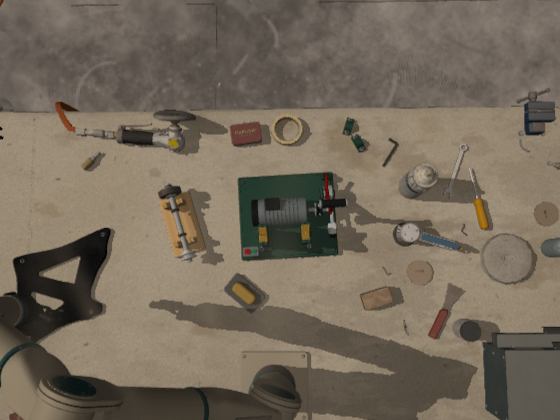

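Pictures: the scene view shows the spindle on its wooden rest at about (187,230), the machine at about (275,245) and the hand bar at (318,185). The top view shows the pulley at (187,255), the wheel at (170,190), and the saddles at (263,234) and (305,233). I'll plan a hover above the spindle.

```bash
cat >> h.py <<'E'
def down(yaw): # tool x at yaw, z down
    return R.from_euler('z',yaw)*R.from_euler('x',np.pi)
def plan(P,yaw,n,p0=None,yaw0=None):
    "n calls to TCP P, tool-x heading yaw; prints shift cm, turn z"
    o=arm.get_obs();r=R.from_quat(o["orientation"])
    p0=np.array(o["position"]);m=r.as_matrix();y0=np.arctan2(m[1,0],m[0,0])
    dy=yaw-y0
    for i in range(n):
        y=y0+dy*i/n; s=down(y).inv().apply((np.array(P)-p0)/n)/10
        print("shift",s.round(2),"turn z",round(-dy/n,3))
E
python3 - <<'E'
from h import *
k,w=cap("top")[1:]
for t in["spindle_mid","spindle_pulley","spindle_rest"]:
    print(t,[atz(k,w,u,v,0 if "rest" in t else 60).round(1) for c,u,v in tip("top",t)[:1]])
plan([480,290,300],np.radians(15),4)
E
```

```text
spindle_mid [array([493.9, 287.2,  60. ])]
spindle_pulley [array([400.9, 260.8,  60. ])]
spindle_rest [array([484.9, 286.5,   0. ])]
shift [-8.16 -4.85  0.1 ] turn z 0.618
shift [-9.47  0.78  0.1 ] turn z 0.618
shift [-7.26  6.12  0.1 ] turn z 0.618
shift [-2.36  9.2   0.1 ] turn z 0.618
```

>>> {"fn": "apply_moves", "kwargs": {"commands": [[[-8.2,-4.9,0],[0,0,0.618]],[[-8.2,-4.9,0],[0,0,0.618]],[[-8.2,-4.9,0],[0,0,0.618]],[[-8.2,-4.9,0],[0,0,0.618]],[[-8.2,-4.9,0],[0,0,0.618]]]}}

```text
time_s: 1.82
position: [314.1, 518.5, 304.3]
orientation: [0.494, 0.87, 0.0, 0.0]
contact_force: [-0.7, 0.6, -1.3]
grip_width: 1.002
finger_force: 0.0
```

>>> {"fn": "apply_moves", "kwargs": {"commands": [[[-9.5,0.8,0],[0,0,0.618]],[[-9.5,0.8,0],[0,0,0.618]],[[-9.5,0.8,0],[0,0,0.618]],[[-9.5,0.8,0],[0,0,0.618]],[[-9.5,0.8,0],[0,0,0.618]]]}}

```text
time_s: 2.23
position: [370.1, 441.5, 304.3]
orientation: [0.735, 0.678, 0.0, 0.0]
contact_force: [-1.2, 0.1, -0.4]
grip_width: 1.002
finger_force: 0.0
```

>>> {"fn": "apply_moves", "kwargs": {"commands": [[[-7.3,6.1,0],[0,0,0.618]],[[-7.3,6.1,0],[0,0,0.618]],[[-7.3,6.1,0],[0,0,0.618]],[[-7.3,6.1,0],[0,0,0.618]],[[-7.3,6.1,0],[0,0,0.618]]]}}

```text
time_s: 2.65
position: [425.6, 364.3, 304.3]
orientation: [0.906, 0.423, 0.0, -0.0]
contact_force: [-0.7, 1.1, -0.4]
grip_width: 0.998
finger_force: 0.0
```

>>> {"fn": "apply_moves", "kwargs": {"commands": [[[-2.4,9.2,0],[0,0,0.618]],[[-2.4,9.2,0],[0,0,0.618]],[[-2.4,9.2,0],[0,0,0.618]],[[-2.4,9.2,0],[0,0,0.618]],[[-2.4,9.2,0],[0,0,0.618]]]}}

```text
time_s: 3.07
position: [481.2, 287.3, 304.2]
orientation: [0.992, 0.127, 0.0, -0.0]
contact_force: [-1.0, 0.5, -0.3]
grip_width: 0.998
finger_force: 0.0
```

```bash
cat > look.py <<'E'
from h import *
import sys
tag=sys.argv[1]
o=arm.get_obs();m=R.from_quat(o["orientation"]).as_matrix()
print(o["time_s"],o["position"].round(1),np.degrees(np.arctan2(m[1,0],m[0,0])).round(2),m[:,2].round(4),o["joint_positions"].round(2))
f,k,w=cap("wrist");cv2.imwrite(f"pics/{tag}.png",f[:,:,::-1])
for a in sys.argv[2:]:
    t,z=a.split(":")
    print(t,[(c,round(u),round(v),atz(k,w,u,v,float(z)).round(1)) for c,u,v in tip("wrist",t)])
np.savez(f"pics/{tag}.npz",k=k,w=w)
E
python3 look.py w1 spindle_mid:60 spindle_pulley:60 spindle_rest:0
```

```text
3.0667 [481.2 287.3 304.2] 14.59 [ 6.e-04  2.e-04 -1.e+00] [-1.05  0.6   0.73  1.78 -0.48  0.95 -1.43]
spindle_mid [(0.59, 280, 179, array([494.1, 285.7,  60. ])), (0.53, 283, 267, array([393.2, 254.9,  60. ]))]
spindle_pulley [(0.75, 284, 267, array([394.7, 253.4,  60. ]))]
spindle_rest [(0.73, 278, 172, array([491.9, 286.5,   0. ]))]
```

View pics/w1.png

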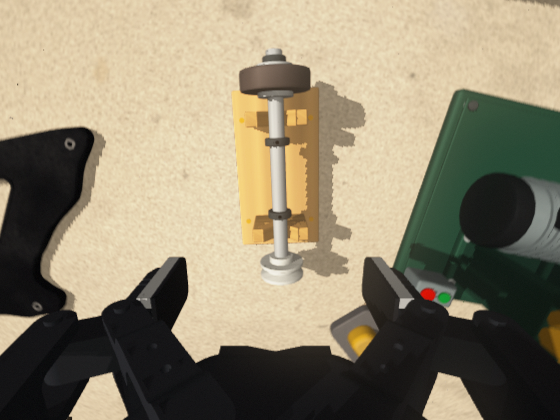

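Wrist view: the shaft runs down the middle of the picture, with collars at (277,142) and (280,214), the pulley at (282,267) and the wheel at (275,80). The net's midpoint (280,179) matches.

Run:
```python
from h import *
d=np.load("pics/w1.npz");k,w=d["k"],d["w"]
a,b=atz(k,w,277,142,60),atz(k,w,280,214,60)
e1=atz(k,w,274,50,60);e2=atz(k,w,283,275,60)
print(a,b,(a+b)/2,np.linalg.norm(a-b),np.degrees(np.arctan2(*(a-b)[1::-1])),np.degrees(np.arctan2(*(e1-e2)[1::-1])))
c=(a+b)/2
yaw=np.arctan2(*(e1-e2)[1::-1])
plan([c[0],c[1],150],yaw,1)
```

```text
[530.87143336 298.2876267   60.        ] [455.86822645 275.13142433  60.        ] [493.3698299  286.70952551  60.        ] 78.49643785535756 17.157348844584718 17.096331593164127
shift [ 1.22  0.58 15.38] turn z -0.03
```

>>> {"fn": "apply_moves", "kwargs": {"commands": [[[0.6,0.3,3],[0,0,-0.03]],[[1.2,0.6,7],[0,0,-0.03]],[[1.2,0.6,11],[0,0,-0.03]],[[1.2,0.6,15],[0,0,-0.03]],[[1.2,0.6,15.4],[0,0,-0.03]]]}}

```text
time_s: 3.68
position: [489.5, 285.2, 144.0]
orientation: [0.989, 0.148, -0.005, 0.001]
contact_force: [-1.4, 1.1, -1.4]
grip_width: 0.998
finger_force: 0.0
```

>>> {"fn": "apply_moves", "kwargs": {"commands": [[[0,0,2],[0,0,0]],[[0,0,4],[0,0,0]],[[0,0,4],[0,0,0]],[[0,0,4],[0,0,0]]]}}

```text
time_s: 4.02
position: [493.6, 286.3, 110.8]
orientation: [0.989, 0.147, -0.0, -0.0]
contact_force: [-0.3, 0.4, -0.3]
grip_width: 1.001
finger_force: 0.0
```

```bash
python3 look.py w2 spindle_mid:60; python3 -c "
from h import *
plan([493.4,286.7,110],np.radians(17.1),1)"
```

```text
4.0167 [493.6 286.3 110.8] 16.91 [-2.e-04  4.e-04 -1.e+00] [-0.88  0.85  0.49  1.89 -0.71  0.57 -1.19]
spindle_mid [(0.82, 275, 281, array([493.5, 286.7,  60. ]))]
shift [-0.09 -0.04  0.19] turn z -0.004
```

View pics/w2.png

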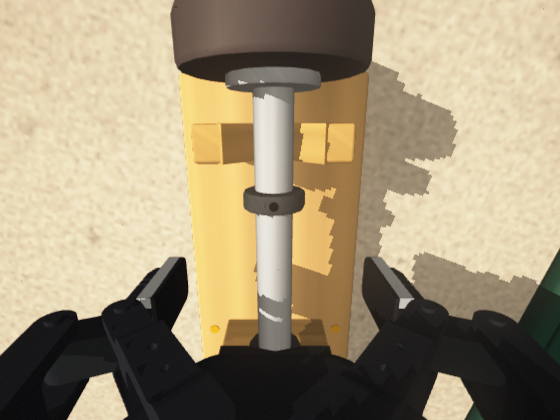

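The shaft is centred between the pads (275,281). Closing.

>>> {"fn": "apply_moves", "kwargs": {"commands": [[[0,0,0],[0,0,0]],[[0,0,0],[0,0,0]],[[0,0,0],[0,0,0]],[[0,0,0],[0,0,0]],[[0,0,0],[0,0,0]]], "jaw": 0, "force": 80}}

```text
time_s: 4.53
position: [493.4, 286.2, 110.2]
orientation: [0.989, 0.146, 0.0, -0.0]
contact_force: [-0.4, 0.3, 0.5]
grip_width: 0.298
finger_force: 0.0
```

>>> {"fn": "apply_moves", "kwargs": {"commands": [[[0,0,0],[0,0,0]],[[0,0,0],[0,0,0]],[[0,0,0],[0,0,0]],[[0,0,0],[0,0,0]],[[0,0,0],[0,0,0]]]}}

```text
time_s: 4.95
position: [493.3, 286.5, 110.2]
orientation: [0.989, 0.147, -0.0, -0.0]
contact_force: [-1.4, 1.8, 5.3]
grip_width: 0.158
finger_force: 77.9
```

>>> {"fn": "apply_moves", "kwargs": {"commands": [[[0,0,-2],[0,0,0]],[[0,0,-5],[0,0,0]],[[0,0,-9],[0,0,0]],[[0,0,-13],[0,0,0]],[[0,0,-17],[0,0,0]]]}}

```text
time_s: 5.37
position: [492.3, 285.1, 279.9]
orientation: [0.989, 0.146, -0.002, 0.001]
contact_force: [1.6, 1.5, -6.8]
grip_width: 0.157
finger_force: 78.5
```

>>> {"fn": "apply_moves", "kwargs": {"commands": [[[0,0,-3],[0,0,-0.1]],[[0,0,-4],[0,0,-0.2]],[[0,0,-4],[0,0,-0.32]],[[0,0,-4],[0,0,-0.42]],[[0,0,-4],[0,0,-0.5]]]}}

```text
time_s: 5.78
position: [492.4, 285.4, 318.7]
orientation: [0.921, 0.389, -0.001, 0.0]
contact_force: [-0.7, -0.5, -5.4]
grip_width: 0.162
finger_force: 78.9
```

```bash
python3 look.py w3 saddle_mid:170 buffing_head:0 push_bar:266 tension_pivot:52 spindle_mid:260
python3 - <<'E'
from h import *
print(arm.get_obs()["finger_force"],arm.get_obs()["contact_force"])
k,w=cap("top")[1:]
for t,z in [("saddle_mid",170),("buffing_head",0),("push_bar",266),("tension_pivot",52)]:
    print(t,[(c,atz(k,w,u,v,z).round(1)) for c,u,v in tip("top",t)[:1]])
E
```

```text
5.7833 [492.4 285.4 318.7] 45.74 [-0.0023 -0.0016 -1.    ] [-0.95  0.56  0.59  1.74 -0.37  0.96 -0.99]
saddle_mid []
buffing_head [(0.67, 398, 338, array([453.2, -32.1,   0. ]))]
push_bar []
tension_pivot []
spindle_mid [(0.57, 278, 282, array([489.9, 281. , 260. ]))]
78.79362344741821 [-0.09615311 -0.63945193 -6.81811853]
saddle_mid [(0.56, array([448.1, -39.6, 170. ]))]
buffing_head [(0.66, array([446.4, -31.8,   0. ]))]
push_bar [(0.74, array([ 517.5, -178.1,  266. ]))]
tension_pivot [(0.85, array([ 589.1, -181.7,   52. ]))]
```

View pics/w3.png

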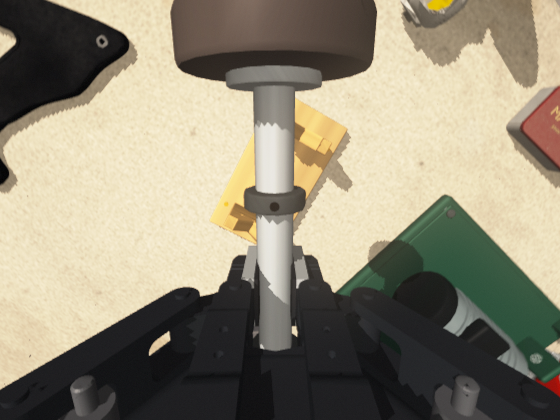

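Wrist view: the spindle is held square in the jaws (collar at 275,200), and the machine shows at lower right (400-560, 200-420). I'll choose a hover from which both saddles are visible.

```bash
python3 - <<'E'
from h import *
d=np.load("pics/w3.npz");k,w=d["k"],d["w"]
o=arm.get_obs();T=np.eye(4);T[:3,:3]=R.from_quat(o["orientation"]).as_matrix();T[:3,3]=o["position"]
C=np.linalg.inv(T)@w;print(C.round(2))
for P in([380,-35,330],[390,-100,330],[380,-150,330],[380,-100,380]):
    T=np.eye(4);T[:3,:3]=down(np.pi/2).as_matrix();T[:3,3]=P
    print(P,[proj(k,T@C,[457,y,170]).round() for y in(25,-95)],[proj(k,T@C,q).round() for q in ([457,-35,170],[520,-174,266],[575,-170,52])])
E
python3 - <<'E'
import cv2
i=cv2.imread("pics/top0.png")[165:267,225:350];cv2.imwrite("pics/topc.png",cv2.resize(i,None,fx=6,fy=6,interpolation=cv2.INTER_CUBIC)[:600,:800])
E
```

```text
[[ 1.000e-02  9.600e-01  2.800e-01  6.982e+01]
 [ 1.000e+00 -0.000e+00 -0.000e+00 -1.100e+00]
 [ 0.000e+00  2.800e-01 -9.600e-01 -6.957e+01]
 [ 0.000e+00  0.000e+00  0.000e+00  1.000e+00]]
[380, -35, 330] [array([378., 136.]), array([364., 278.])] [array([371., 212.]), array([497., 467.]), array([423., 284.])]
[390, -100, 330] [array([374.,  39.]), array([359., 206.])] [array([366., 129.]), array([504., 386.]), array([422., 238.])]
[380, -150, 330] [array([397., -48.]), array([378., 142.])] [array([387.,  55.]), array([544., 310.]), array([436., 199.])]
[380, -100, 380] [array([367.,  55.]), array([355., 192.])] [array([361., 127.]), array([467., 327.]), array([412., 225.])]
```

View pics/topc.png

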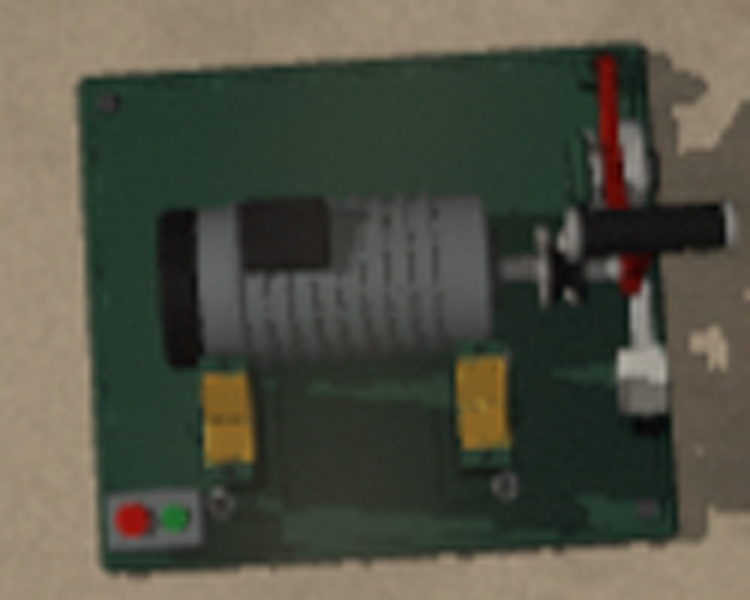

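The crop gives the V lines at about (229,419) and (483,404). The plate edges are turned about 3.4° in the image.

Run:
```python
from h import *
k,w=cap("top")[1:]
p=lambda a,b,z:atz(k,w,225+a/6-.4,165+b/6-.4,z)
A,B=p(229,419,162),p(483,404,162)
print(A,B,(A+B)/2,np.linalg.norm(A-B),np.degrees(np.arctan2(*(A-B)[:2]*[-1,1])))
for q in([(105,570),(675,535)],[(80,80),(645,45)]):
    a,b=[p(*x,12) for x in q];d=a-b;print(np.linalg.norm(d),np.degrees(np.arctan2(-d[0],d[1])))
plan([390,-75,340],np.radians(93.4),4)
```

```text
[448.09395063  24.25713285 162.        ] [454.55486548 -95.45231281 162.        ] [451.32440805 -35.59758998 162.        ] 119.88367194796344 3.0893496961486857
294.8588519221346 3.2553676757241066
297.5458688380808 3.1764805484417726
shift [-8.25  4.49 -0.5 ] turn z -0.209
shift [-9.    2.68 -0.5 ] turn z -0.209
shift [-9.36  0.75 -0.5 ] turn z -0.209
shift [-9.31 -1.21 -0.5 ] turn z -0.209
```

>>> {"fn": "apply_moves", "kwargs": {"commands": [[[-2.5,1.4,0],[0,0,-0.06]],[[-5.5,3,0],[0,0,-0.13]],[[-8.3,4.5,0],[0,0,-0.2]],[[-8.3,4.5,-0.5],[0,0,-0.2]],[[-8.3,4.5,-0.5],[0,0,-0.2]]]}}

```text
time_s: 6.8
position: [467.4, 193.0, 326.0]
orientation: [0.88, 0.474, 0.001, -0.0]
contact_force: [0.9, 0.5, -6.1]
grip_width: 0.163
finger_force: 78.9
```

>>> {"fn": "apply_moves", "kwargs": {"commands": [[[-3,0.9,0],[0,0,-0.06]],[[-6,1.8,0],[0,0,-0.13]],[[-9,2.7,0],[0,0,-0.2]],[[-9,2.7,-0.5],[0,0,-0.2]]]}}

```text
time_s: 7.13
position: [438.5, 99.1, 329.6]
orientation: [0.829, 0.56, -0.003, 0.0]
contact_force: [-1.4, -1.1, -5.9]
grip_width: 0.162
finger_force: 78.9
```

>>> {"fn": "apply_moves", "kwargs": {"commands": [[[-3,0.3,0],[0,0,-0.06]],[[-6,0.6,0],[0,0,-0.13]],[[-9.3,0.8,0],[0,0,-0.2]],[[-9.3,0.8,-0.5],[0,0,-0.2]]]}}

```text
time_s: 7.47
position: [411.6, 10.0, 334.8]
orientation: [0.769, 0.639, -0.002, 0.0]
contact_force: [-0.2, -0.4, -6.5]
grip_width: 0.163
finger_force: 78.9
```

>>> {"fn": "apply_moves", "kwargs": {"commands": [[[-3,-0.3,0],[0,0,-0.06]],[[-6,-0.6,0],[0,0,-0.13]],[[-9.3,-1.2,0],[0,0,-0.22]],[[-9.3,-1.2,-0.5],[0,0,-0.22]],[[-9.3,-1.2,-0.5],[0,0,-0.22]]]}}

```text
time_s: 7.88
position: [386.2, -75.3, 340.9]
orientation: [0.694, 0.72, 0.001, 0.001]
contact_force: [1.0, 0.2, -6.1]
grip_width: 0.156
finger_force: 78.9
```

```bash
python3 look.py w4 saddle_mid:170 buffing_head:0 push_bar:266 tension_pivot:52
```

```text
7.8833 [386.2 -75.3 340.9] 92.08 [ 0.0021  0.     -1.    ] [-0.28  0.23  0.5   2.14 -0.15  0.81  0.35]
saddle_mid [(0.67, 358, 164, array([452.3, -34.8, 170. ]))]
buffing_head [(0.67, 327, 149, array([457.3, -37.1,   0. ]))]
push_bar []
tension_pivot [(0.86, 422, 259, array([ 586.1, -171.6,   52. ]))]
```

View pics/w4.png

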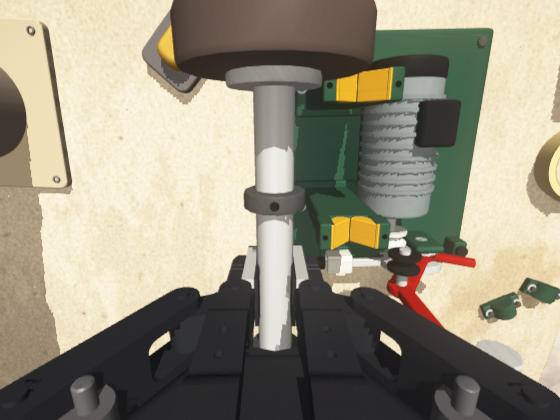

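Wrist view: the far saddle's V is at about (364,85) and the near one's at (353,232). The shaft (275) is left of both.

Run:
```python
from h import *
d=np.load("pics/w4.npz");k,w=d["k"],d["w"]
A,B=atz(k,w,364,85,159),atz(k,w,353,232,159)
print(A,B,(A+B)/2,np.linalg.norm(A-B),np.degrees(np.arctan2(*(A-B)[:2]*[-1,1])))
print(tip("wrist","spindle_mid"))
# spindle in the hand: collar far at (275,200), shaft end check
T=np.eye(4);o=arm.get_obs();print(o["position"])
a=atz(k,w,275,200,o["position"][2]-50);print(a,a-o["position"])
plan([451.5,-35.3,280],np.radians(93.2),1)
```

```text
[453.43979919  26.6542979  159.        ] [458.40716994 -97.60468202 159.        ] [455.92348456 -35.47519206 159.        ] 124.35822795755978 2.2892342718765435
[(0.75, 276.024, 282.408)]
[386.20192778 -72.60266351 339.70853624]
[384.50675377 -35.9481198  289.70853624] [ -1.69517401  36.6545437  -50.        ]
shift [3.43 6.69 5.97] turn z -0.011
```

>>> {"fn": "apply_moves", "kwargs": {"commands": [[[1.7,3.4,0],[0,0,-0.005]],[[3.4,6.85,0],[0,0,-0.01]],[[3.4,6.85,3],[0,0,-0.01]],[[3.4,6.85,6],[0,0,-0.01]],[[3.4,6.85,8.4],[0,0,-0.01]]]}}

```text
time_s: 8.6
position: [452.9, -35.2, 253.9]
orientation: [0.687, 0.727, -0.001, -0.001]
contact_force: [0.2, 0.4, -5.9]
grip_width: 0.157
finger_force: 79.5
```

>>> {"fn": "apply_moves", "kwargs": {"commands": [[[0,0,0],[0,0,0]],[[0,0,0],[0,0,0]],[[0,0,0],[0,0,0]],[[0,0,0],[0,0,0]]]}}

```text
time_s: 8.93
position: [454.0, -36.8, 257.4]
orientation: [0.688, 0.726, 0.001, 0.001]
contact_force: [-0.1, -0.1, -6.1]
grip_width: 0.159
finger_force: 79.4
```

```bash
python3 look.py w5 spindle_mid:205
python3 - <<'E'
from h import *
c=cap("scene")[0]
i=c[150:290,190:350];j=cv2.resize(i,None,fx=3.2,fy=3.2,interpolation=cv2.INTER_CUBIC)
a=cv2.imread("pics/w5.png")[:,:,::-1]
a=cv2.resize(a[100:420,150:],(330,258)) if 0 else a[60:380,150:430]
h=420;a=cv2.resize(a,(280,320));
o=np.zeros((448,800,3),np.uint8);o[:448,:512]=j[:448,:512];o[:320,515:795]=a
cv2.imwrite("pics/m5.png",o[:,:,::-1])
E
```

```text
8.9333 [454.  -36.8 257.4] 93.05 [ 0.0036 -0.     -1.    ] [-0.27  0.45  0.4   2.1  -0.29  0.63  0.38]
spindle_mid [(0.92, 276, 283, array([454.6, -37.8, 205. ]))]
```

View pics/m5.png

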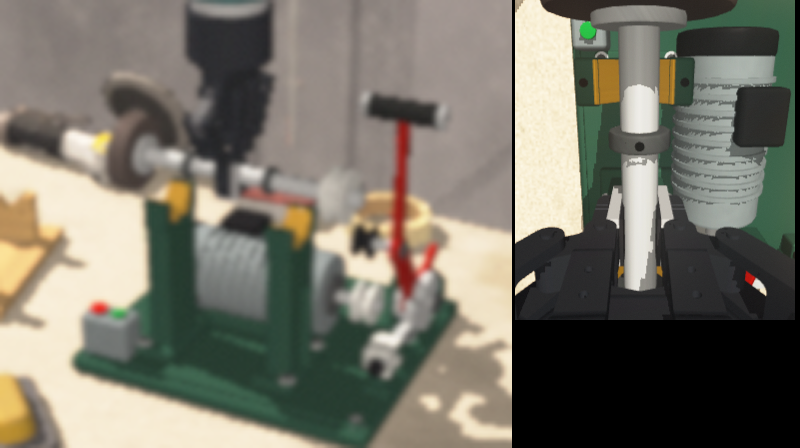

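In the mosaic the shaft lies over both saddles. At the far saddle it is about 3 mm to the motor side, which agrees with the top-camera estimate. I'll correct -2.5 mm in x and lower.

>>> {"fn": "apply_moves", "kwargs": {"commands": [[[0.1,-0.27,0],[0,0,0]],[[0.1,-0.27,1],[0,0,0]],[[0.1,-0.27,2],[0,0,0]],[[0.1,-0.27,3],[0,0,0]],[[0.1,-0.27,3],[0,0,0]]]}}

```text
time_s: 9.5
position: [449.1, -35.7, 225.0]
orientation: [0.688, 0.726, -0.001, -0.001]
contact_force: [-0.3, -0.1, -6.5]
grip_width: 0.157
finger_force: 79.5
```

>>> {"fn": "apply_moves", "kwargs": {"commands": [[[0,0,0],[0,0,0]],[[0,0,0],[0,0,0]],[[0,0,0],[0,0,0]]]}}

```text
time_s: 9.75
position: [450.4, -36.0, 226.6]
orientation: [0.688, 0.726, 0.0, 0.0]
contact_force: [-0.0, 0.5, -6.7]
grip_width: 0.162
finger_force: 79.5
```

```bash
python3 look.py w6 spindle_mid:176; python3 -c "
from h import *
o=arm.get_obs();print(o['position'],o['contact_force'],o['wrist_torque'])"
```

```text
9.75 [450.4 -36.  226.6] 93.03 [ 0.0014  0.     -1.    ] [-0.24  0.5   0.36  2.14 -0.33  0.55  0.42]
spindle_mid [(0.92, 276, 282, array([450.7, -35.5, 176. ]))]
[450.37064882 -35.94467862 226.44904332] [-0.57376472  0.73409687 -5.95875422] [ 0.07060526  0.01584501 -0.03592917]
```

View pics/w6.png

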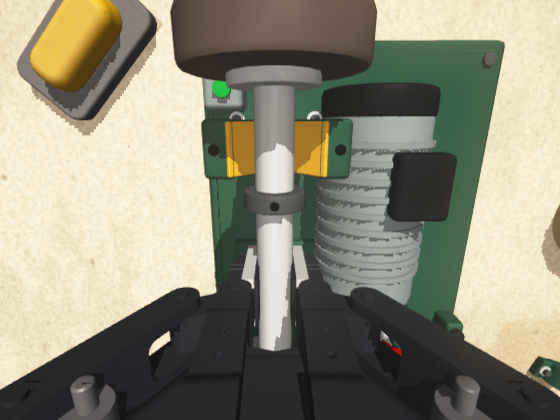

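The shaft is centred over the far saddle (shaft 275, saddle 277) and the collar is just inside the column. Lowering the last 6 mm.

>>> {"fn": "apply_moves", "kwargs": {"commands": [[[0,0.08,0.2],[0,0,0]],[[0,0.08,0.4],[0,0,0]],[[0,0.08,0.55],[0,0,0]],[[0,0.08,0.55],[0,0,0]],[[0,0.08,0.55],[0,0,0]]]}}

```text
time_s: 10.27
position: [451.4, -35.9, 220.4]
orientation: [0.688, 0.726, 0.0, 0.0]
contact_force: [1.2, 0.9, -5.0]
grip_width: 0.163
finger_force: 79.9
```

```bash
python3 -c "
from h import *
o=arm.get_obs();print(o['position'],o['contact_force'],o['wrist_torque'])"
```

```text
[451.38263185 -35.85283541 220.42970534] [ 1.21861836  0.93344341 -4.97345041] [ 0.11310062 -0.32200681  0.0580194 ]
```

>>> {"fn": "apply_moves", "kwargs": {"commands": [[[0,0,0.05],[0,0,0]],[[0,0,0.1],[0,0,0]],[[0,0,0.1],[0,0,0]],[[0,0,0.1],[0,0,0]]]}}

```text
time_s: 10.6
position: [451.4, -35.9, 220.2]
orientation: [0.688, 0.726, 0.001, 0.0]
contact_force: [-0.0, 0.2, 6.1]
grip_width: 0.164
finger_force: 81.1
```

Seated: the vertical force went from -6 to +6 N. Opening.

>>> {"fn": "apply_moves", "kwargs": {"commands": [[[0,0,0],[0,0,0]],[[0,0,0],[0,0,0]],[[0,0,0],[0,0,0]],[[0,0,0],[0,0,0]],[[0,0,0],[0,0,0]]], "jaw": 80}}

```text
time_s: 11.02
position: [450.7, -36.0, 219.3]
orientation: [0.688, 0.726, -0.0, -0.0]
contact_force: [0.5, -0.3, -0.2]
grip_width: 0.799
finger_force: 0.0
```

>>> {"fn": "apply_moves", "kwargs": {"commands": [[[0,0,0],[0,0,0]],[[0,0,0],[0,0,0]],[[0,0,0],[0,0,0]],[[0,0,0],[0,0,0]]]}}

```text
time_s: 11.35
position: [450.8, -35.9, 219.4]
orientation: [0.688, 0.726, -0.0, -0.0]
contact_force: [-1.0, -0.2, -0.9]
grip_width: 0.797
finger_force: 0.0
```

```bash
python3 look.py w7 spindle_mid:170 spindle_pulley:170;  python3 - <<'E'
from h import *
c=cap("scene")[0]
i=c[150:290,190:350];j=cv2.resize(i,None,fx=3.2,fy=3.2,interpolation=cv2.INTER_CUBIC)
a=cv2.imread("pics/w7.png")[60:380,150:430,::-1]
o=np.zeros((448,800,3),np.uint8);o[:448,:512]=j;o[:320,515:795]=a
cv2.imwrite("pics/m7.png",o[:,:,::-1])
E
```

```text
11.35 [450.8 -35.9 219.4] 93.04 [-1.e-04  0.e+00 -1.e+00] [-0.23  0.52  0.35  2.14 -0.34  0.53  0.43]
spindle_mid []
spindle_pulley []
```

View pics/m7.png

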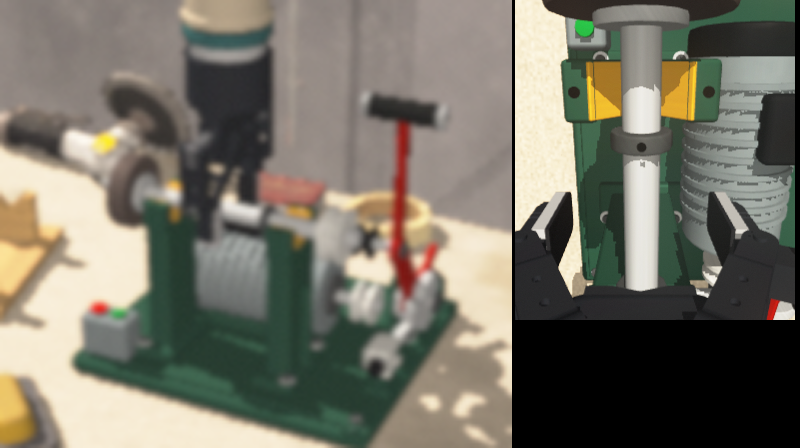

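The spindle sits in both V's (collar just inside the far column; pulley on the tensioner side). I'll rise and go in front of the hand bar.

>>> {"fn": "apply_moves", "kwargs": {"commands": [[[0,0,-1],[0,0,0]],[[0,0,-3.5],[0,0,0]],[[0,0,-7],[0,0,0]],[[0,0,-11],[0,0,0]],[[0,0,-11],[0,0,0]]]}}

```text
time_s: 11.97
position: [453.9, -36.8, 335.2]
orientation: [0.688, 0.725, 0.004, 0.004]
contact_force: [0.8, 0.1, -0.2]
grip_width: 0.8
finger_force: 0.0
```

Run:
```python
from h import *
y=np.radians(3.1);M=R.from_euler('z',y)
P=M.apply([10,-134,0])+[451.3,-35.6,330];print(P)
plan(P,y,3)
c=vision.capture("top");print(tip("top","spindle_mid"),tip("top","push_bar"))
```

```text
[ 468.53192764 -168.86312569  330.        ]
shift [-4.42  0.26  0.17] turn z 0.523
shift [-3.7   2.43  0.17] turn z 0.523
shift [-1.99  3.95  0.17] turn z 0.523
[] [(0.79, 333.704, 205.296)]
```

>>> {"fn": "apply_moves", "kwargs": {"commands": [[[-4.4,0.3,0.1],[0,0,0.523]],[[-4.4,0.3,0.1],[0,0,0.523]],[[-4.4,0.3,0.1],[0,0,0.523]],[[-4.4,0.3,0.1],[0,0,0.523]],[[-4.4,0.3,0.1],[0,0,0.523]]], "jaw": 0, "force": 20}}

```text
time_s: 12.53
position: [455.2, -79.7, 326.8]
orientation: [0.854, 0.521, -0.002, -0.001]
contact_force: [-0.2, -0.1, -1.6]
grip_width: 0.091
finger_force: 0.0
```

>>> {"fn": "apply_moves", "kwargs": {"commands": [[[-3.7,2.4,0.1],[0,0,0.523]],[[-3.7,2.4,0.1],[0,0,0.523]],[[-3.7,2.4,0.1],[0,0,0.523]],[[-3.7,2.4,0.1],[0,0,0.523]],[[-3.7,2.4,0.1],[0,0,0.523]]]}}

```text
time_s: 12.95
position: [460.2, -123.4, 326.2]
orientation: [0.959, 0.284, -0.001, -0.0]
contact_force: [0.2, 0.9, 0.7]
grip_width: -0.001
finger_force: 0.0
```

>>> {"fn": "apply_moves", "kwargs": {"commands": [[[-2,4,0.1],[0,0,0.523]],[[-2,4,0.1],[0,0,0.523]],[[-2,4,0.1],[0,0,0.523]],[[-2,4,0.1],[0,0,0.523]],[[-2,4,0.1],[0,0,0.523]]]}}

```text
time_s: 13.37
position: [465.5, -167.7, 325.4]
orientation: [1.0, 0.027, -0.001, -0.0]
contact_force: [0.8, -0.1, -0.2]
grip_width: 0.001
finger_force: 0.0
```

>>> {"fn": "apply_moves", "kwargs": {"commands": [[[0,0,0],[0,0,0]],[[0,0,0],[0,0,0]],[[0,0,0],[0,0,0]]]}}

```text
time_s: 13.62
position: [465.8, -167.6, 326.2]
orientation: [1.0, 0.029, -0.0, -0.0]
contact_force: [-0.1, 0.0, -0.0]
grip_width: 0.002
finger_force: 0.0
```

```bash
python3 look.py w8 push_bar:266 spindle_pulley:170
python3 - <<'E'
from h import *
k,w=cap("scene")[1:];ob=[]
d=np.load("pics/w8.npz")
for n,kk,ww in(("scene",k,w),("wrist",d["k"],d["w"])):
    r=tip(n,"push_bar");print(n,r)
    if r: ob.append((kk,ww,r[0][1],r[0][2]))
k,w=cap("top")[1:];r=tip("top","push_bar");print(r)
if r: ob.append((k,w,r[0][1],r[0][2]));print(atz(*ob[-1],266))
P=tri(ob);print(P,[proj(a,b,P)-[u,v] for a,b,u,v in ob])
E
```

```text
13.6167 [ 465.8 -167.6  326.2] 3.36 [-4.e-04  4.e-04 -1.e+00] [-0.31  0.52  0.9   1.93 -0.5   0.94 -0.68]
push_bar [(0.95, 284, 157, array([ 521.6, -168.2,  266. ]))]
spindle_pulley [(0.91, 241, 222, array([ 457.1, -140.6,  170. ]))]
scene [(0.64, 317.912, 185.598)]
wrist [(0.95, 284.312, 157.20600000000002)]
[(0.65, 336.616, 203.48999999999998)]
[ 521.55913964 -176.71393684  266.        ]
[ 521.48029632 -172.56543565  262.70750089] [array([ 0.09255202, -0.11542425]), array([9.41236243, 0.03341473]), array([-1.67414227,  0.19969623])]
```

View pics/w8.png

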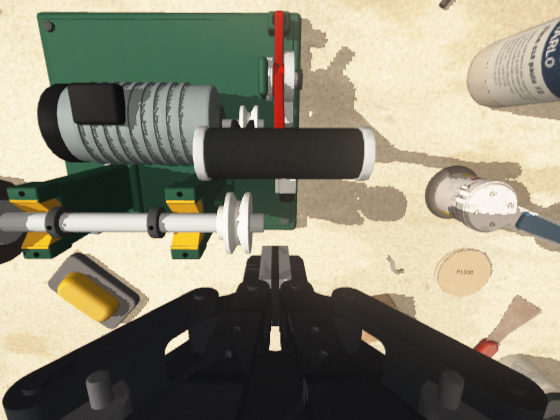

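The bar is centred ahead at (284,153), with the closed fingertips in front at (274,262). The seated shaft and pulley show well, with both collars inside the columns. Lower, then push along tool +x.

>>> {"fn": "apply_moves", "kwargs": {"commands": [[[0,0,0.6],[0,0,0]],[[0.5,0,1.1],[0,0,0]],[[1.5,0,1.1],[0,0,0]],[[2.5,0,1.1],[0,0,0]],[[3,0,1.1],[0,0,0]]]}}

```text
time_s: 14.43
position: [498.0, -166.0, 315.2]
orientation: [1.0, 0.028, 0.0, 0.0]
contact_force: [0.8, 0.1, -0.3]
grip_width: 0.0
finger_force: 0.0
```

>>> {"fn": "apply_moves", "kwargs": {"commands": [[[0.7,0,0],[0,0,0]],[[1.5,0,0],[0,0,0]],[[2.3,0,0],[0,0,0]],[[3.1,0,0],[0,0,0]],[[3.9,0,0],[0,0,0]]]}}

```text
time_s: 14.85
position: [532.6, -164.9, 315.5]
orientation: [1.0, 0.027, -0.003, -0.0]
contact_force: [-10.7, 0.9, 10.0]
grip_width: -0.004
finger_force: 6.0
```

>>> {"fn": "apply_moves", "kwargs": {"commands": [[[0.7,0,0],[0,0,0]],[[1.4,0,0],[0,0,0]],[[2.1,0,0],[0,0,0]],[[2.8,0,0],[0,0,0]],[[3.5,0,0],[0,0,0]]]}}

```text
time_s: 15.27
position: [568.3, -163.6, 316.4]
orientation: [1.0, 0.027, -0.002, 0.0]
contact_force: [-8.2, 0.3, 11.5]
grip_width: 0.001
finger_force: 5.6
```

>>> {"fn": "apply_moves", "kwargs": {"commands": [[[0.6,0,0],[0,0,0]],[[1.2,0,0],[0,0,0]],[[1.8,0,0],[0,0,0]],[[2.2,0,0],[0,0,0]],[[2.2,0,0],[0,0,0]]]}}

```text
time_s: 15.68
position: [587.4, -162.6, 315.8]
orientation: [1.0, 0.026, -0.005, -0.001]
contact_force: [-14.6, 0.9, 11.9]
grip_width: 0.005
finger_force: 9.0
```

```bash
python3 look.py w9 push_bar:271 spindle_pulley:170 tension_pivot:52; python3 -c "
from h import *
o=arm.get_obs();print(o['position'],o['contact_force'],o['wrist_torque'])
c=cap('scene')
print(tip('scene','push_bar'))"
```

```text
15.6833 [ 587.4 -162.6  315.8] 3.01 [-1.070e-02  7.000e-04 -9.999e-01] [-0.26  0.7   0.84  1.63 -0.56  1.09 -0.77]
push_bar [(0.67, 282, 226, array([ 616.2, -163.7,  271. ]))]
spindle_pulley []
tension_pivot [(0.88, 273, 190, array([ 579.6, -159.8,   52. ]))]
[ 587.34441496 -162.61654792  315.86372603] [-13.06621698   0.54494889  11.11603888] [-2.42055284e-03  2.94006984e+00 -1.18854943e-02]
[(0.7, 328.384, 172.494)]
```

>>> {"fn": "apply_moves", "kwargs": {"commands": [[[0.25,0,0],[0,0,0]],[[0.5,0,0],[0,0,0]],[[0.5,0,0],[0,0,0]],[[0.5,0,0],[0,0,0]]]}}

```text
time_s: 16.32
position: [588.6, -162.8, 315.8]
orientation: [1.0, 0.025, -0.009, -0.002]
contact_force: [-24.2, 1.6, 17.7]
grip_width: -0.001
finger_force: 14.4
```

```bash
python3 look.py w10 push_bar:271
python3 - <<'E'
from h import *
c=cap("scene")[0]
j=cv2.resize(c[130:290,190:360],None,fx=3,fy=3,interpolation=cv2.INTER_CUBIC)
a=cv2.resize(cv2.imread("pics/w10.png")[:,:,::-1],(280,210))
o=np.zeros((480,800,3),np.uint8);o[:480,:510]=j;o[:210,515:795]=a
cv2.imwrite("pics/m10.png",o[:,:,::-1])
E
```

```text
16.3167 [ 588.6 -162.8  315.8] 2.9 [-0.0179  0.0028 -0.9998] [-0.25  0.7   0.84  1.62 -0.56  1.1  -0.78]
push_bar [(0.67, 278, 230, array([ 615.2, -162.5,  271. ]))]
```

View pics/m10.png

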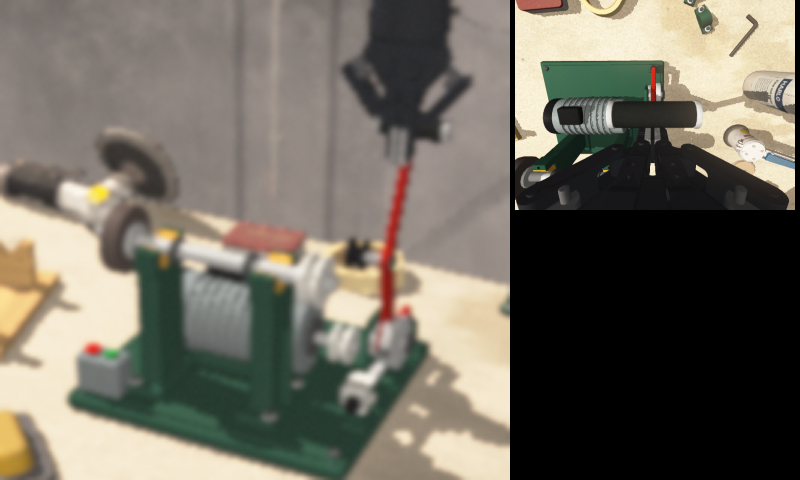

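The force doubled for 1 mm of travel, so the arm is on its stop: the red arm leans back and the spindle lies level in both saddles. Handing in while it is pressed.

```bash
python3 -c "
from workcell import arm
print(arm.close_job())"
```

```text
the job is handed in; nothing more can be done
None
```

The spindle lies in both saddles with its pulley on the tensioner side, and I handed in with the robot holding the tensioner arm back at its stop with about 24 N; the pawl's click I infer from the arm's travel, since I had no direct reading of it.

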